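Third hand at the tacking fixture

ROBOT

A 7-joint arm with a two-finger parallel gripper is mounted at the origin on the work surface. World frame = base frame: x ahead of the robot, y to its left, z up, the work surface at z = 0. Lengths are in mm, angles in rad, forces in N, time in s.
With the tool pointing down it reaches from about 400 to 875 mm from the base axis. Payload 4.4 kg.
Tool frame: the origin (TCP) lies midway between the tips of the shut fingers; the grasp point (between the pads) lies 19 mm behind it; z points along the fingers, y is the line along which they close (so a half turn about z gives the same grasp; the last joint's range is limited). The gripper opens to 85 mm and grips with 20 to 120 N. Pads are 22 mm wide; open, the fingers measure 114 mm over their backs; the gripper's body (76 mm by 85 mm) begins 54 mm behind the grasp point. The pads swing forward as they close: fully open they stand 13 mm farther back than shut.
Start: joints at [-1.24, 0.628, 0.038, 1.517, -0.027, 0.996, -0.02], TCP at [251.183, 599.521, 231.313] pointing down, gripper open.
Joint ranges: [-3.06, 3.06], [-0.37, 2.12], [-1.25, 1.32], [0.18, 2.47], [-1.1, 4.24], [0.23, 1.98], [-2.94, 2.94]. Speed limits (rad/s): [2.57, 2.57, 3.14, 3.14, 3.14, 3.14, 3.14].

INTERFACE

Orientations are given as [roll, pitch, yaw] about the fixed x, y, z axes, in that order (R = Rz(yaw) Ry(pitch) Rx(roll)).
In Python, from cell import monitor, cams, ctrl gives the robot as it stands.
- The arm moves only by the tool drive_tool, never from a script. Its argument "motion" is a list of rows, each an object with "fingers": the opening, from 0 (shut) to 1 (fully open); "linear": the shift along the tool's x, y, z in m, a list of three; "twist": the turn about the tool's z in rad. In form: [{"fingers": fingers, "linear": [x, y, z], "twist": twist}, ...]. A call has 1 to 5 rows; each row shifts and turns the commanded pose from where the row before left it, along the tool's axes as they then stand; what a row does not reach is not made up. A row lasts 1/12 s, in which the tool goes at most 41.7 mm and 7.16 degrees, less where a joint would pass 70% of its speed; a pose out of reach is approached as far as the arm can. A call with a gripper value outside its range is refused whole. The fingers move at their own pace and stop on an object; the grip force is fixed at half the most. Time passes only in rows, so rows that do not move let the fingers close. It gives the time, the measured TCP pose, the force, the opening and the grip force at its end, in the units of the state.
- monitor.read_state(): the state, without advancing time (a new reading comes with each control period).
- cams.get_image(name): name is "scene" or "side" or "wrist"; returns a dict with "color" (480x640x3 uint8, blue, green, red), "K" (3x3 intrinsics, pixels), "k1" (the pictures are not rectified: a ray, as slopes to the right and down, at radius r is drawn at 1 + k1 r^2 times it, then the intrinsics apply), "R" (3x3) and "t" (3): a world point X has camera coordinates R X + t. Camera axes: x right, y down, z forward; pixel columns grow to the right and rows downward; lengths in mm; the calibration is good to about 2 mm. A picture is of the moment at which its call begins. There is no depth.
- ctrl.finish_job(): hands the job in; it is judged then, once.
The state is a dict: "clock": time; "qpos": joint angles; "qd": joint speeds; "tau": joint torques, N m; "eef_pos": TCP position; "tool_rot": TCP orientation; "force": force on the tool from outside, world axes, zero at the start; "torque": the same for the moment, N m; "width": finger opening in mm; "gripper_force": force on a finger pad.
Only numpy, scipy, OpenCV 4.12 (cv2) and the standard library are available. Lean on these libraries where they do the work, as an engineer would, in place of code of your own. Each camera call takes 0.05 s, during which the arm holds its last target. There are 200 camera calls.

TASK

Lift the blue flux canister off the tacking fixture by its handle and stand it on the round cork mat, setting it down before letting go. Then put the aluminium angle bracket flat on the fixture's bed and push its back plate square and central against the sprung copper shoe with a steady 12 N or so, without slamming it, so that the orange pointers stand in the green marks, and finish while still holding it pressed there for the welder. Leave the firebrick, the jar and the caulking gun where they are.

Things in the scene. Friction and masses are not known exactly. Their poses are not given: they have to be found in the camera images.
- fixture: fixed fixture: dark steel bed 210 x 180 x 12 mm on the bench. Origin: centre of its underside; x points from the open front (robot side) to the red back block (130 mm wide, x = 82 to 104, top 70 mm above the bench), z up. Two white scales on the bed at y = +-75 mm, each with a green mark at x = 55 to 65 mm (shoe travel 10 to 20 mm).
- shoe: upright copper plate 90 mm wide (y), 12 thick, 2 to 46 mm above the bed, orange pointer each side. Origin: on the bed top, mid of its front face (the one to press); axes as the fixture's. At rest at fixture x = 45 mm; slides only to +x, spring 800 N/m, no preload (8 N at 10 mm, 12 N at 15, 16 N at 20), hard stop at 24 mm; springs back.
- bracket: loose aluminium angle bracket, 0.3 kg, upright on its foot on the bench. Origin: centre of the foot's underside, z up. Foot 80 x 80 x 6 mm. Back plate 80 mm wide, 6 thick, 60 high, outer face at x = +40 mm: goes against the shoe. Web in the middle along x, 10 mm thick (y), x = -26 to 34, top at z = 54 mm: grip it from above.
- back (a point): middle of the outer face of the bracket's back plate, 40 mm ahead (x) of and 30 mm above the bracket's origin.
- canister: loose closed canister, blue with white band, 76 mm across, 0.4 kg, stands on the fixture's bed. Origin: centre of its underside, z up. Lid top at 90 mm; rigid handle on it: black bar along the canister's x, 64 mm long, 10 mm wide (y), z = 123 to 135 mm, on steel posts at x = +-29 mm; 33 mm clear under the bar.
- mat: fixed round cork mat on the bench, 130 mm across, 6 mm thick, on the side of the fixture away from the bracket. Origin: centre of its underside.
- firebrick: loose cream firebrick 64 x 114 x 76 mm (x, y, z), bystander. Origin: centre of its underside.
- jar: loose grey jar with orange cap, 64 mm across, 75 mm high, bystander. Origin: centre of its underside.
- gun: loose caulking gun with a blue cartridge and orange frame, lying along y beyond the fixture, about 330 mm long and 50 mm high, bystander. Origin: on the bench under the middle of the cartridge.
Mind the look-alikes: they are no part of the job. Leave any purple look-alike of the bracket alone. Leave any purple look-alike of the canister alone.

How it is judged:
By the outcome, as a careful person would: the job done as asked, in the order asked, and still so for the second after the job is handed in, while the arm keeps its last pose, push and grip.
It also fails if it takes over 58 s, if anything falls off the work surface, if the arm or the gripper's body presses on something with over 40 N, if the wrist force passes 120 N, or if a joint passes its speed limit or range.

## Working session

There is one attempt and no reset: what is moved stays moved. The work goes in short steps, Python scripts to look and compute and a tool call to move; the robot and the scene stay as the last step left them, time stands still between calls to the robot, and variables do not carry over. Pictures are saved under pics/ and viewed, at most 10 in all, crops included, and the job is handed in when it is done.

Besides the shell and the picture viewer there is one more tool, called after "Request:" by a JSON object that holds its "name" and its "arguments". drive_tool: Moves the arm, as the interface text tells. Its arguments: {"type":"object","properties":{"motion":{"type":"array"}},"required":["motion"]}

```bash
ls; mkdir -p pics; python3 - <<'E'
from cell import monitor,cams,ctrl
import cv2,pickle
s=monitor.read_state();print(s)
d={}
for n in("scene","side","wrist"):
    d[n]=cams.get_image(n);cv2.imwrite(f"pics/{n}0.png",d[n]["color"]);print(n,d[n]["K"],d[n]["k1"],d[n]["R"],d[n]["t"])
pickle.dump(d,open("d0.pkl","wb"))
E
```

```text
pics
{'clock': 0.0, 'qpos': array([-1.23979472,  0.62936728,  0.03847043,  1.51836677, -0.02699896,
        0.99632315, -0.0199776 ]), 'qd': array([-1.58835315e-06, -5.52453557e-04, -3.25726115e-03,  9.82587357e-04,
        3.28873028e-04,  3.46899148e-04, -6.92324233e-04]), 'tau': array([-1.58954090e-04, -5.63391924e+01,  1.22604501e+00, -1.93450785e+01,
        1.09485170e-02,  1.05195094e-02,  8.45144967e-06]), 'eef_pos': array([250.94957371, 598.91478901, 230.37631682]), 'tool_rot': array([-3.13964744e+00,  4.45505738e-05,  2.74479104e+00]), 'force': array([ 0.48231045, -0.1536146 ,  0.65298356]), 'torque': array([ 0.0415496 , -0.01787832, -0.00972814]), 'gripper_force': 0.0, 'width': 86.00563842721715}
scene [[598.68375308   0.         318.46794831]
 [  0.         598.68375308 249.21190615]
 [  0.           0.           1.        ]] -0.1704256463402142 [[ 0.37405811  0.92738684 -0.00584574]
 [ 0.51201721 -0.21176766 -0.83246191]
 [-0.77325217  0.30839601 -0.55405143]] [-185.86406561 -248.40661011 1624.62256888]
side [[451.2664556    0.         324.51285376]
 [  0.         451.2664556  231.35950916]
 [  0.           0.           1.        ]] -0.025448611846226238 [[ 0.93782237 -0.34657829 -0.01930504]
 [-0.27174974 -0.69846332 -0.6620431 ]
 [ 0.2159659   0.62612497 -0.74921709]] [-544.54795343  187.45658238  955.88802797]
wrist [[380.68203449   0.         315.93359764]
 [  0.         380.68203449 243.78164295]
 [  0.           0.           1.        ]] -0.018589031299158502 [[ 0.38640107  0.92232967 -0.00148108]
 [ 0.88102162 -0.36861931  0.29651427]
 [ 0.27293796 -0.11587829 -0.95502727]] [-648.73837365  -38.62920305  379.13496357]
```

View pics/scene0.png

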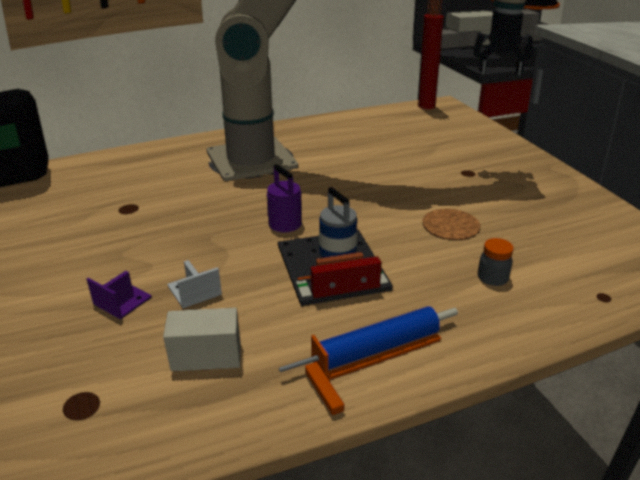

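View pics/side0.png

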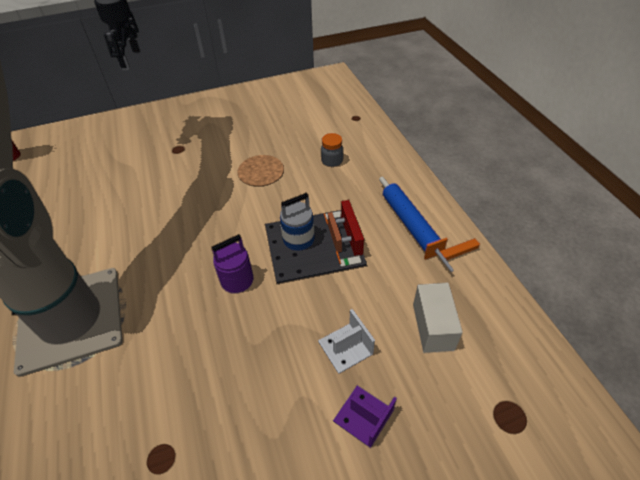

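Scene view candidates. Canister: the blue and white one at (338,232) on the fixture, against the purple look-alike at (285,205), with the blue cartridge at (380,335) as another blue thing. Bracket: the silver one at (197,285), against the purple look-alike at (120,292). I choose the blue/white canister and the silver bracket. The mat is at (451,223). One close crop to check.

```bash
cat > h.py <<'E'
import numpy as np,cv2
def ray(c,p):
    u=cv2.undistortPoints(np.array(p,float).reshape(-1,1,2),c["K"],np.array([c["k1"],0,0,0.])).reshape(-1,2)
    d=np.c_[u,np.ones(len(u))]@c["R"]; return -c["R"].T@c["t"],d
def plane(c,p,z):
    o,d=ray(c,p); return o+d*((z-o[2])/d[:,2])[:,None]
def proj(c,X):
    r,_=cv2.Rodrigues(c["R"]); return cv2.projectPoints(np.array(X,float).reshape(-1,3),r,c["t"],c["K"],np.array([c["k1"],0,0,0.]))[0].reshape(-1,2)
def tri(c1,p1,c2,p2):
    o1,d1=ray(c1,[p1]);o2,d2=ray(c2,[p2]);d1=d1[0];d2=d2[0]
    s=np.linalg.lstsq(np.c_[d1,-d2],o2-o1,rcond=None)[0]
    a=o1+s[0]*d1;b=o2+s[1]*d2; return (a+b)/2,np.linalg.norm(a-b)
E
python3 - <<'E'
import pickle,cv2,numpy as np
d=pickle.load(open("d0.pkl","rb"))
a=d["side"]["color"][180:380,230:380]; b=d["scene"]["color"][180:330,165:395]
A=cv2.resize(a,None,fx=3,fy=3,interpolation=cv2.INTER_CUBIC)[:600]
B=cv2.resize(b,(350,228),interpolation=cv2.INTER_CUBIC)
M=np.zeros((600,800,3),np.uint8);M[:,:450]=A;M[:228,450:]=B
c=cv2.resize(d["scene"]["color"][180:300,270:395],None,fx=2.8,fy=2.8,interpolation=cv2.INTER_CUBIC);M[240:240+c.shape[0],450:450+c.shape[1]]=c
cv2.imwrite("pics/crop1.png",M)
E
```

```text
(no output)
```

View pics/crop1.png

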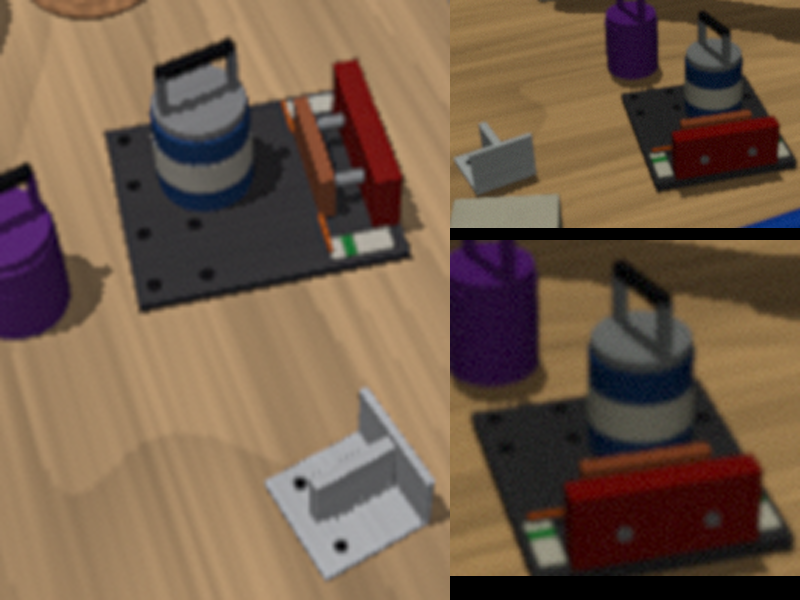

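The crop confirms the choice: blue/white canister with the black bar at crop (195,60), silver bracket at (350,485), copper shoe at (315,155), and the near green mark at (348,243). Now measuring them.

```bash
python3 - <<'E'
import pickle,cv2,numpy as np
from h import *
np.set_printoptions(precision=1,suppress=True)
d=pickle.load(open("d0.pkl","rb"));S=d["side"];C=d["scene"]
sp=lambda *p:[(230+(x+.5)/3-.5,180+(y+.5)/3-.5) for x,y in p]
def ang(v):return round(np.degrees(np.arctan2(v[1],v[0])),1)
X=plane(S,sp((108,132),(142,302),(408,252)),12);print("bed corners",X)
print(np.linalg.norm(X[0]-X[1]),np.linalg.norm(X[2]-X[1]),ang(X[2]-X[1]),ang(X[0]-X[1])-90,"centre",(X[0]+X[2])/2)
# bar: dark blob
for n,c,(x0,y0,x1,y1) in(("side",S,(278,188,314,210)),("scene",C,(326,184,354,216))):
    im=c["color"][y0:y1,x0:x1].max(2);m=(im<45).astype(np.uint8)
    k,l,st,ce=cv2.connectedComponentsWithStats(m);i=1+np.argmax(st[1:,4]);ys,xs=np.where(l==i)
    P=np.c_[xs+x0,ys+y0].astype(float);mu=P.mean(0);u,s,v=np.linalg.svd(P-mu);ax=v[0];t=(P-mu)@ax
    E=plane(c,[mu+ax*t.min(),mu+ax*t.max(),mu],141);print(n,len(P),mu,E,np.linalg.norm(E[0]-E[1]),ang(E[1]-E[0]))
    if n=="side":ps=mu
    else: print("tri",tri(S,ps,C,mu))
# bracket
B=plane(S,sp((267,485),(327,574)),6);T=plane(S,sp((362,388),(434,486)),60)
print("foot",B,np.linalg.norm(B[1]-B[0]),ang(B[0]-B[1])-90,"top",T,np.linalg.norm(T[1]-T[0]),ang(T[0]-T[1])-90)
W=plane(S,sp((311,489),(391,446)),54);print("web",W,ang(W[1]-W[0]))
# mat
for n,c in(("side",S),("scene",C)):
    h=cv2.cvtColor(c["color"],cv2.COLOR_BGR2HSV)
    print(n,h[170,260] if n=="side" else h[223,451], h[150,220] if n=="side" else h[180,400])
pr=plane(S,[(260.5,170.5)],6);pr2=plane(C,[(451,223)],6);print("mat",pr,pr2)
E
```

```text
bed corners [[464.4 103.5  12. ]
 [442.7 -70.5  12. ]
 [644.1 -98.6  12. ]]
175.26608505195847 203.34280906028974 -8.0 -7.099999999999994 centre [554.3   2.4  12. ]
side 122 [294.4 199.9] [[554.8  32.9 141. ]
 [494.7  24.9 141. ]
 [524.3  28.9 141. ]] 60.66639550185464 -172.4
scene 163 [337.6 195.3] [[490.1  23.4 141. ]
 [558.2  36.  141. ]
 [523.9  29.6 141. ]] 69.22804790038793 10.5
tri (array([524.3,  29.2, 141. ]), np.float64(0.5961623128875149))
foot [[ 479.6 -240.     6. ]
 [ 494.2 -312.6    6. ]] 74.02626200879955 11.400000000000006 top [[ 553.7 -223.5   60. ]
 [ 568.5 -305.1   60. ]] 82.99023408275609 10.299999999999997
web [[ 497.2 -276.7   54. ]
 [ 556.1 -266.7   54. ]] 9.6
side [ 13 132 147] [ 16 101 101]
scene [ 14 159 135] [ 17 133 146]
mat [[505.  308.5   6. ]] [[510.3 313.3   6. ]]
```

Request:
{"name": "drive_tool", "arguments": {"motion": [{"fingers":1,"linear":[0,0,0],"twist":-0.111},{"fingers":1,"linear":[0,0,0],"twist":-0.111},{"fingers":1,"linear":[0,0,0],"twist":-0.111},{"fingers":1,"linear":[0,0,0],"twist":-0.111},{"fingers":1,"linear":[0,0,0],"twist":-0.111}]}}

```text
clock: 0.57
eef_pos: [251.1, 599.2, 230.9]
tool_rot: [-3.141, -0.0, -2.978]
force: [-0.0, 0.1, -0.5]
width: 85.4
gripper_force: 0.0
```

Request:
{"name": "drive_tool", "arguments": {"motion": [{"fingers":1,"linear":[-0.009,-0.03,0],"twist":0},{"fingers":1,"linear":[-0.009,-0.03,0],"twist":0},{"fingers":1,"linear":[-0.009,-0.03,0],"twist":0},{"fingers":1,"linear":[-0.009,-0.03,0],"twist":0},{"fingers":1,"linear":[-0.009,-0.03,0],"twist":0}]}}

```text
clock: 0.98
eef_pos: [319.6, 456.9, 231.0]
tool_rot: [-3.141, -0.0, -2.983]
force: [1.1, -0.4, 0.5]
width: 85.1
gripper_force: 0.0
```

Request:
{"name": "drive_tool", "arguments": {"motion": [{"fingers":1,"linear":[-0.009,-0.03,0],"twist":0},{"fingers":1,"linear":[-0.009,-0.03,0],"twist":0},{"fingers":1,"linear":[-0.009,-0.03,0],"twist":0},{"fingers":1,"linear":[-0.009,-0.03,0],"twist":0},{"fingers":1,"linear":[-0.009,-0.03,0],"twist":0}]}}

```text
clock: 1.4
eef_pos: [387.7, 315.9, 231.2]
tool_rot: [-3.141, -0.0, -2.983]
force: [1.5, -0.3, 0.6]
width: 85.4
gripper_force: 0.0
```

Request:
{"name": "drive_tool", "arguments": {"motion": [{"fingers":1,"linear":[-0.009,-0.03,0],"twist":0},{"fingers":1,"linear":[-0.009,-0.03,0],"twist":0},{"fingers":1,"linear":[-0.009,-0.03,0],"twist":0},{"fingers":1,"linear":[0,0,0],"twist":0},{"fingers":1,"linear":[0,0,0],"twist":0}]}}

```text
clock: 1.82
eef_pos: [428.9, 230.8, 231.2]
tool_rot: [-3.141, -0.0, -2.988]
force: [0.3, 1.7, 0.3]
width: 85.5
gripper_force: 0.0
```

```bash
cat >> h.py <<'E'
import pickle
def snap(names,tag):
    from cell import cams
    d={n:cams.get_image(n) for n in names}
    pickle.dump(d,open(f"d{tag}.pkl","wb"))
    for n in names: cv2.imwrite(f"pics/{n}{tag}.png",d[n]["color"])
    return d
E
python3 -c "
from h import *
snap(['wrist'],1)"
```

```text
(no output)
```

View pics/wrist1.png

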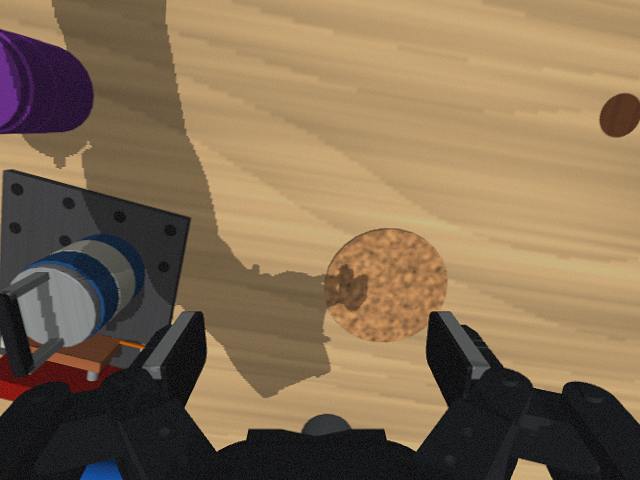

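Wrist view: the mat ellipse is centred near (386,285), the bed corners are at (11,170) and (190,218), and the bar is at (15,333). The mat is clear and free.

```bash
python3 - <<'E'
from h import *
np.set_printoptions(precision=1,suppress=True)
W=pickle.load(open("d1.pkl","rb"))["wrist"]
print("cam",-W["R"].T@W["t"])
a=plane(W,[(325,285),(447,285),(386,228.5),(386,342)],6);print("mat",a,(a[0]+a[1])/2,(a[2]+a[3])/2,np.linalg.norm(a[0]-a[1]),np.linalg.norm(a[2]-a[3]))
b=plane(W,[(11,170),(190,218)],12);print(b,np.linalg.norm(b[0]-b[1]),np.degrees(np.arctan2(*(b[1]-b[0])[:2])))
print("bar",plane(W,[(15,333)],147))
E
```

```text
cam [354.1 218.7 373.3]
mat [[510.  252.4   6. ]
 [490.5 378.8   6. ]
 [440.4 302.9   6. ]
 [566.9 329.7   6. ]] [500.3 315.6   6. ] [503.6 316.3   6. ] 127.88880442279853 129.36140340174197
[[436.8 -61.3  12. ]
 [457.8 110.5  12. ]] 173.0701827082507 6.953395512948571
bar [[517.8  36.7 147. ]]
```

Request:
{"name": "drive_tool", "arguments": {"motion": [{"fingers":1,"linear":[-0.009,-0.0305,0],"twist":0},{"fingers":1,"linear":[-0.009,-0.0305,0],"twist":0},{"fingers":1,"linear":[-0.009,-0.0305,0],"twist":0},{"fingers":1,"linear":[-0.009,-0.0305,0],"twist":0},{"fingers":1,"linear":[-0.009,-0.0305,0],"twist":0}]}}

```text
clock: 2.28
eef_pos: [496.8, 90.1, 231.3]
tool_rot: [3.141, 0.0, -2.98]
force: [0.3, -0.2, -0.7]
width: 85.7
gripper_force: 0.0
```

Request:
{"name": "drive_tool", "arguments": {"motion": [{"fingers":1,"linear":[-0.009,-0.0305,0],"twist":0},{"fingers":1,"linear":[-0.009,-0.0305,0],"twist":0},{"fingers":1,"linear":[0,0,0],"twist":0},{"fingers":1,"linear":[0,0,0],"twist":0}]}}

```text
clock: 2.62
eef_pos: [524.4, 31.6, 231.0]
tool_rot: [3.141, -0.0, -2.985]
force: [-0.3, 1.0, 0.3]
width: 85.3
gripper_force: 0.0
```

```bash
python3 -c "
from h import *
from cell import monitor
s=monitor.read_state();print(s['eef_pos'],s['tool_rot'])
snap(['wrist'],2)"
```

```text
[524.43362254  31.64404172 230.98630754] [ 3.14136028e+00 -1.83865696e-04 -2.98505288e+00]
```

View pics/wrist2.png

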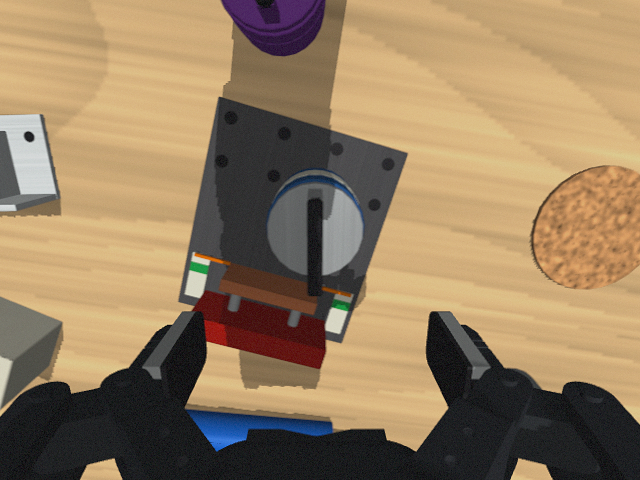

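Wrist view: bar from (314,198) to (315,296), bed corners (219,97), (407,153), (180,301) and (341,342), green marks at (199,268) and (341,305). The whole fixture is visible, so I will take its pose from this view.

```bash
python3 - <<'E'
from h import *
np.set_printoptions(precision=1,suppress=True)
W=pickle.load(open("d2.pkl","rb"))["wrist"];im=W["color"]
ang=lambda v:np.degrees(np.arctan2(v[1],v[0]))
b=plane(W,[(219,97),(407,153),(341,342),(180,301)],12);print(b,[np.linalg.norm(b[i]-b[i-1]) for i in range(4)],"centre",b.mean(0))
print("yaw",ang(b[2]-b[1]),ang(b[3]-b[0]),ang(b[1]-b[0])-90,ang(b[2]-b[3])-90)
e=plane(W,[(314.5,198),(315,296)],147);print("bar",e,e.mean(0),np.linalg.norm(e[1]-e[0]),ang(e[1]-e[0]))
h=cv2.cvtColor(im,cv2.COLOR_BGR2HSV)
g=cv2.inRange(h,(50,100,60),(85,255,255));k,l,st,ce=cv2.connectedComponentsWithStats(g)
for i in range(1,k):
    if st[i,4]>20:print("green",ce[i],st[i],plane(W,[ce[i]],12))
for x,y in((215,258),(335,291),(205,256),(345,293)):print(h[y,x])
E
```

```text
[[438.7 -69.5  12. ]
 [460.2 106.7  12. ]
 [666.   81.2  12. ]
 [644.3 -93.5  12. ]] [np.float64(207.01862088688662), np.float64(177.5034824779352), np.float64(207.37866451851067), np.float64(175.9771520200651)] centre [552.3   6.2  12. ]
yaw -7.067653749781083 -6.645284817837575 -6.968010131609532 -7.086202659325522
bar [[490.7  25.1 147. ]
 [554.2  35.3 147. ]] [522.5  30.2 147. ] 64.28350224333214 9.196052257197662
green [198.6 267.6] [189 262  20  12 158] [[603.9 -76.6  12. ]]
green [340.5 304.9] [331 300  20  11 141] [[622.5  72.9  12. ]]
[ 13 238 146]
[ 14 234 136]
[ 14 246 201]
[ 15 240 121]
```

Request:
{"name": "drive_tool", "arguments": {"motion": [{"fingers":1,"linear":[0.001,-0.0015,0.027],"twist":0},{"fingers":1,"linear":[0,0,0.027],"twist":0},{"fingers":1,"linear":[0,0,0.027],"twist":0},{"fingers":1,"linear":[0,0,0.027],"twist":0},{"fingers":1,"linear":[0,0,0],"twist":0}]}}

```text
clock: 3.08
eef_pos: [519.2, 32.9, 119.2]
tool_rot: [3.14, -0.009, -2.979]
force: [-1.1, 0.1, -0.1]
width: 85.2
gripper_force: 0.0
```

Request:
{"name": "drive_tool", "arguments": {"motion": [{"fingers":0,"linear":[0,0,0],"twist":0},{"fingers":0,"linear":[0,0,0],"twist":0},{"fingers":0,"linear":[0,0,0],"twist":0},{"fingers":0,"linear":[0,0,0],"twist":0},{"fingers":0,"linear":[0,0,0],"twist":0}]}}

```text
clock: 3.5
eef_pos: [524.1, 30.5, 124.6]
tool_rot: [-3.142, 0.002, -2.983]
force: [-0.2, 0.4, -0.1]
width: 25.7
gripper_force: 0.0
```

Request:
{"name": "drive_tool", "arguments": {"motion": [{"fingers":0,"linear":[0,0,0],"twist":0},{"fingers":0,"linear":[0,0,0],"twist":0},{"fingers":0,"linear":[0,0,0],"twist":0},{"fingers":0,"linear":[0,0,0],"twist":0}]}}

```text
clock: 3.83
eef_pos: [523.8, 30.1, 124.2]
tool_rot: [-3.141, 0.001, -2.984]
force: [-1.1, -1.2, 5.9]
width: 9.0
gripper_force: 59.2
```

Request:
{"name": "drive_tool", "arguments": {"motion": [{"fingers":0,"linear":[0,0,-0.008],"twist":0},{"fingers":0,"linear":[0,0,-0.014],"twist":0},{"fingers":0,"linear":[0,0,-0.016],"twist":0},{"fingers":0,"linear":[0,0,-0.014],"twist":0},{"fingers":0,"linear":[0,0,-0.008],"twist":0}]}}

```text
clock: 4.25
eef_pos: [523.3, 30.3, 184.5]
tool_rot: [3.142, 0.001, -2.984]
force: [0.4, 0.1, -4.6]
width: 8.7
gripper_force: 58.9
```

Request:
{"name": "drive_tool", "arguments": {"motion": [{"fingers":0,"linear":[0,0.006,0],"twist":0},{"fingers":0,"linear":[0,0.012,0],"twist":0},{"fingers":0,"linear":[-0.001,0.018,0],"twist":0},{"fingers":0,"linear":[-0.002,0.022,0],"twist":0},{"fingers":0,"linear":[-0.003,0.025,0],"twist":0}]}}

```text
clock: 4.67
eef_pos: [514.5, 114.1, 182.0]
tool_rot: [-3.141, -0.003, -2.984]
force: [1.4, 1.0, -4.4]
width: 8.9
gripper_force: 58.9
```

Request:
{"name": "drive_tool", "arguments": {"motion": [{"fingers":0,"linear":[-0.003,0.025,0],"twist":0},{"fingers":0,"linear":[-0.003,0.025,0],"twist":0},{"fingers":0,"linear":[-0.003,0.025,0],"twist":0},{"fingers":0,"linear":[-0.003,0.025,0],"twist":0},{"fingers":0,"linear":[-0.003,0.025,0],"twist":0}]}}

```text
clock: 5.08
eef_pos: [509.2, 241.3, 181.8]
tool_rot: [-3.141, -0.003, -2.982]
force: [-0.4, -0.1, -5.3]
width: 8.9
gripper_force: 58.9
```

Request:
{"name": "drive_tool", "arguments": {"motion": [{"fingers":0,"linear":[-0.003,0.025,0],"twist":0},{"fingers":0,"linear":[-0.002,0.022,0],"twist":0},{"fingers":0,"linear":[-0.001,0.016,0],"twist":0},{"fingers":0,"linear":[-0.001,0.01,0],"twist":0},{"fingers":0,"linear":[0,0,0],"twist":0}]}}

```text
clock: 5.5
eef_pos: [504.3, 316.2, 182.0]
tool_rot: [3.14, -0.002, -2.978]
force: [0.4, 1.6, -4.6]
width: 8.7
gripper_force: 58.9
```

Request:
{"name": "drive_tool", "arguments": {"motion": [{"fingers":0,"linear":[0,0,0],"twist":0},{"fingers":0,"linear":[0,0,0],"twist":0},{"fingers":0,"linear":[0,0,0],"twist":0}]}}

```text
clock: 5.75
eef_pos: [506.9, 310.1, 183.0]
tool_rot: [-3.14, -0.001, -2.986]
force: [0.0, 0.0, -3.9]
width: 8.5
gripper_force: 58.9
```

```bash
python3 -c "
from h import *
np.set_printoptions(precision=1,suppress=True)
d=snap(['side','wrist','scene'],3)
a=np.hstack([cv2.resize(d['side']['color'][80:290,170:380],(400,400)),cv2.resize(d['scene']['color'][100:310,330:540],(400,400))])
cv2.imwrite('pics/crop3.png',a)"
```

```text
(no output)
```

View pics/crop3.png

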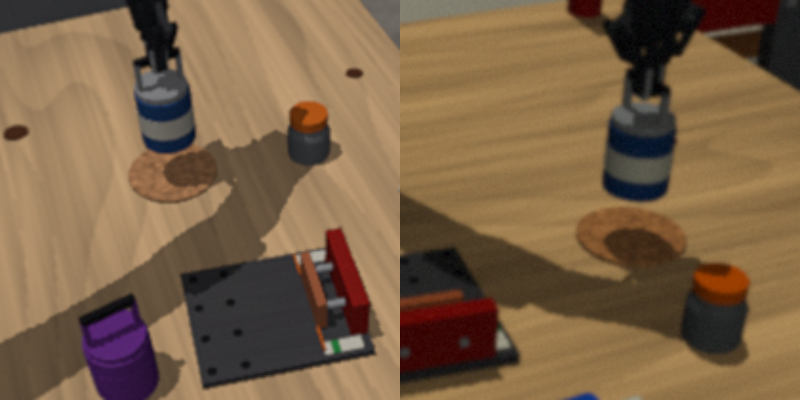

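The canister hangs upright from the bar, just above the mat (crop (165,110) and (640,150)). I'll lower it gently.

Request:
{"name": "drive_tool", "arguments": {"motion": [{"fingers":0,"linear":[0.0015,0.003,0.01],"twist":0},{"fingers":0,"linear":[0,0,0.015],"twist":0},{"fingers":0,"linear":[0,0,0.015],"twist":0},{"fingers":0,"linear":[0,0,0.012],"twist":0},{"fingers":0,"linear":[0,0,0.004],"twist":0}]}}

```text
clock: 6.32
eef_pos: [503.2, 314.0, 124.8]
tool_rot: [-3.14, -0.004, -2.984]
force: [-0.6, -0.0, -4.9]
width: 8.5
gripper_force: 58.9
```

Request:
{"name": "drive_tool", "arguments": {"motion": [{"fingers":0,"linear":[0,0,0.001],"twist":0},{"fingers":0,"linear":[0,0,0.0015],"twist":0},{"fingers":0,"linear":[0,0,0.0015],"twist":0},{"fingers":0,"linear":[0,0,0.0015],"twist":0},{"fingers":0,"linear":[0,0,0],"twist":0}]}}

```text
clock: 6.73
eef_pos: [504.9, 315.0, 122.1]
tool_rot: [3.141, 0.001, -2.983]
force: [0.2, -0.7, -4.9]
width: 8.7
gripper_force: 58.9
```

Request:
{"name": "drive_tool", "arguments": {"motion": [{"fingers":0,"linear":[0,0,0.001],"twist":0},{"fingers":0,"linear":[0,0,0.001],"twist":0},{"fingers":0,"linear":[0,0,0.001],"twist":0},{"fingers":0,"linear":[0,0,0],"twist":0}]}}

```text
clock: 7.07
eef_pos: [504.6, 314.8, 118.7]
tool_rot: [-3.142, -0.0, -2.983]
force: [-0.3, 0.4, -4.5]
width: 9.0
gripper_force: 58.9
```

Request:
{"name": "drive_tool", "arguments": {"motion": [{"fingers":0,"linear":[0,0,0.001],"twist":0},{"fingers":0,"linear":[0,0,0],"twist":0},{"fingers":0,"linear":[0,0,0],"twist":0}]}}

```text
clock: 7.32
eef_pos: [504.8, 314.9, 118.3]
tool_rot: [3.141, 0.0, -2.983]
force: [-1.9, -1.5, 1.5]
width: 8.6
gripper_force: 59.7
```

Contact: the weight is off the tool at TCP z 118.3, as predicted. Release and rise.

Request:
{"name": "drive_tool", "arguments": {"motion": [{"fingers":0.5,"linear":[0,0,0],"twist":0},{"fingers":0.7,"linear":[0,0,0],"twist":0},{"fingers":0.8,"linear":[0,0,0],"twist":0},{"fingers":0.8,"linear":[0,0,0],"twist":0},{"fingers":0.8,"linear":[0,0,0],"twist":0}]}}

```text
clock: 7.73
eef_pos: [504.9, 315.0, 117.9]
tool_rot: [3.141, 0.0, -2.983]
force: [-0.1, -0.1, 0.0]
width: 68.1
gripper_force: 0.0
```

Request:
{"name": "drive_tool", "arguments": {"motion": [{"fingers":0.8,"linear":[0,0,-0.01],"twist":0},{"fingers":0.8,"linear":[0,0,-0.02],"twist":0},{"fingers":0.8,"linear":[0,0,-0.03],"twist":0},{"fingers":1,"linear":[0,0,-0.03],"twist":0},{"fingers":1,"linear":[0,0,-0.03],"twist":0}]}}

```text
clock: 8.15
eef_pos: [504.5, 314.8, 239.8]
tool_rot: [3.142, 0.0, -2.983]
force: [0.2, 0.1, 1.1]
width: 85.2
gripper_force: 0.0
```

```bash
python3 -c "
from h import *
np.set_printoptions(precision=1,suppress=True)
d=snap(['side','scene'],4)
a=np.hstack([cv2.resize(d['side']['color'][80:290,170:380],(400,400)),cv2.resize(d['scene']['color'][100:310,330:540],(400,400))])
cv2.imwrite('pics/crop4.png',a)"
```

```text
(no output)
```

View pics/crop4.png

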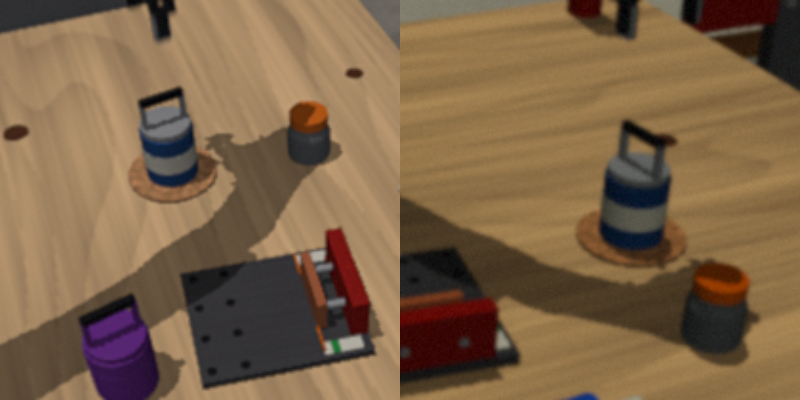

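The canister stands upright on the mat (crop (170,145), (635,205)). On to the bracket.

Request:
{"name": "drive_tool", "arguments": {"motion": [{"fingers":1,"linear":[0.0035,-0.029,0],"twist":0},{"fingers":1,"linear":[0.0035,-0.029,0],"twist":0},{"fingers":1,"linear":[0.0035,-0.029,0],"twist":0},{"fingers":1,"linear":[0.0035,-0.029,0],"twist":0},{"fingers":1,"linear":[0.0035,-0.029,0],"twist":0}]}}

```text
clock: 8.67
eef_pos: [509.8, 167.5, 237.8]
tool_rot: [-3.141, -0.0, -2.983]
force: [0.5, 0.1, -0.1]
width: 85.2
gripper_force: 0.0
```

Request:
{"name": "drive_tool", "arguments": {"motion": [{"fingers":1,"linear":[0.0035,-0.029,0],"twist":0},{"fingers":1,"linear":[0.0035,-0.029,0],"twist":0},{"fingers":1,"linear":[0.0035,-0.029,0],"twist":0},{"fingers":1,"linear":[0.0035,-0.029,0],"twist":0},{"fingers":1,"linear":[0.0035,-0.029,0],"twist":0}]}}

```text
clock: 9.08
eef_pos: [515.4, 21.6, 237.9]
tool_rot: [3.142, -0.0, -2.983]
force: [1.4, -0.9, 1.1]
width: 85.1
gripper_force: 0.0
```

Request:
{"name": "drive_tool", "arguments": {"motion": [{"fingers":1,"linear":[0.0035,-0.029,0],"twist":0},{"fingers":1,"linear":[0.0035,-0.029,0],"twist":0},{"fingers":1,"linear":[0.0035,-0.029,0],"twist":0},{"fingers":1,"linear":[0.0035,-0.029,0],"twist":0},{"fingers":1,"linear":[0.0035,-0.029,0],"twist":0}]}}

```text
clock: 9.5
eef_pos: [521.0, -124.3, 237.8]
tool_rot: [3.141, -0.0, -2.983]
force: [1.0, -0.8, 0.5]
width: 85.3
gripper_force: 0.0
```

Request:
{"name": "drive_tool", "arguments": {"motion": [{"fingers":1,"linear":[0.0035,-0.029,0],"twist":0},{"fingers":1,"linear":[0.0035,-0.029,0],"twist":0},{"fingers":1,"linear":[0.0035,-0.029,0],"twist":0},{"fingers":1,"linear":[0.0035,-0.029,0],"twist":0},{"fingers":1,"linear":[0.0035,-0.029,0],"twist":0}]}}

```text
clock: 9.92
eef_pos: [526.5, -270.2, 237.8]
tool_rot: [3.141, -0.0, -2.983]
force: [0.4, -0.3, 0.0]
width: 85.6
gripper_force: 0.0
```

Request:
{"name": "drive_tool", "arguments": {"motion": [{"fingers":1,"linear":[0,0,0],"twist":0},{"fingers":1,"linear":[0,0,0],"twist":0},{"fingers":1,"linear":[0,0,0],"twist":0}]}}

```text
clock: 10.17
eef_pos: [526.7, -268.0, 237.5]
tool_rot: [3.14, -0.0, -2.983]
force: [1.0, 0.8, -0.3]
width: 85.5
gripper_force: 0.0
```

```bash
python3 -c "
from h import *
from cell import monitor
s=monitor.read_state();print(s['eef_pos'],s['tool_rot'])
snap(['wrist'],5)"
```

```text
[ 526.73874725 -268.01130532  237.53095089] [ 3.14027516e+00 -3.20608481e-04 -2.98324008e+00]
```

View pics/wrist5.png

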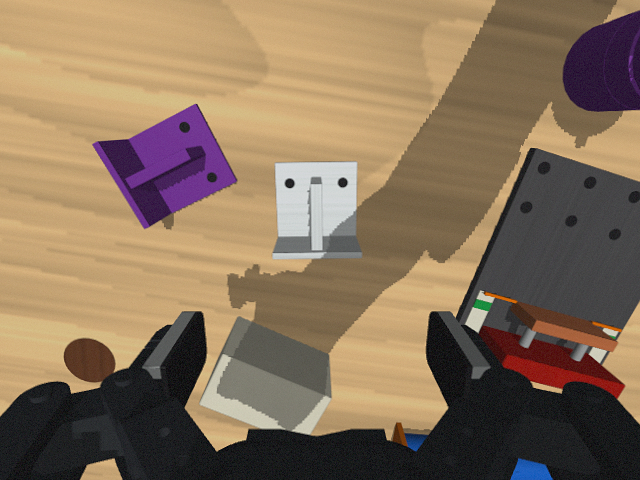

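Wrist view: bracket foot front corners (275,163) and (357,162), web top from (316,180) to (316,250), back plate top from (272,257) to (362,257). The purple look-alike at (165,165) stays clear, and the brick's near corner is at (240,318).

```bash
python3 - <<'E'
from h import *
np.set_printoptions(precision=1,suppress=True)
W=pickle.load(open("d5.pkl","rb"))["wrist"]
ang=lambda v:np.degrees(np.arctan2(v[1],v[0]))
f=plane(W,[(275,163),(357,162)],6);print("foot",f,f.mean(0),np.linalg.norm(f[1]-f[0]),ang(f[1]-f[0])-90)
t=plane(W,[(272.5,256.5),(361.5,256)],60);print("plate",t,t.mean(0),np.linalg.norm(t[1]-t[0]),ang(t[1]-t[0])-90)
w=plane(W,[(316,180),(316.5,248)],54);print("web",w,ang(w[1]-w[0]))
m=t.mean(0)-f.mean(0);print(m,ang(m))
print("brick",plane(W,[(240,318),(330,353)],76))
E
```

```text
foot [[ 492.  -313.6    6. ]
 [ 478.6 -235.6    6. ]] [ 485.3 -274.6    6. ] 79.12010971373472 9.753194189295243
plate [[ 567.6 -300.7   60. ]
 [ 554.7 -222.7   60. ]] [ 561.2 -261.7   60. ] 79.07474897260552 9.378261191395481
web [[ 495.5 -273.1   54. ]
 [ 555.6 -263.    54. ]] 9.50177963780551
[75.9 12.9 54. ] 9.663198706489183
brick [[ 623.9 -321.1   76. ]
 [ 646.7 -236.    76. ]]
```

Request:
{"name": "drive_tool", "arguments": {"motion": [{"fingers":1,"linear":[0,0,0.02],"twist":-0.008},{"fingers":1,"linear":[0,0,0.03],"twist":0},{"fingers":1,"linear":[0,0,0.03],"twist":0},{"fingers":1,"linear":[0,0,0.03],"twist":0},{"fingers":1,"linear":[0,0,0.03],"twist":0}]}}

```text
clock: 10.63
eef_pos: [527.5, -266.9, 97.0]
tool_rot: [3.141, 0.001, -2.973]
force: [0.6, -0.6, -0.4]
width: 85.2
gripper_force: 0.0
```

Request:
{"name": "drive_tool", "arguments": {"motion": [{"fingers":1,"linear":[0,0,0.025],"twist":0},{"fingers":1,"linear":[0,0,0.02],"twist":0},{"fingers":1,"linear":[0,0,0.015],"twist":0},{"fingers":1,"linear":[0,0,0.01],"twist":0},{"fingers":1,"linear":[0,0,0],"twist":0}]}}

```text
clock: 11.05
eef_pos: [526.0, -266.8, 26.0]
tool_rot: [3.139, -0.003, -2.973]
force: [1.1, 0.6, 0.2]
width: 85.1
gripper_force: 0.0
```

Request:
{"name": "drive_tool", "arguments": {"motion": [{"fingers":1,"linear":[0,0,0],"twist":0},{"fingers":1,"linear":[0,0,0],"twist":0},{"fingers":1,"linear":[0,0,0],"twist":0}]}}

```text
clock: 11.3
eef_pos: [527.9, -269.1, 29.1]
tool_rot: [-3.14, 0.002, -2.975]
force: [0.0, -0.4, -0.3]
width: 85.4
gripper_force: 0.0
```

Request:
{"name": "drive_tool", "arguments": {"motion": [{"fingers":0.6,"linear":[0,0,0.003],"twist":0},{"fingers":0.4,"linear":[0,0,0.003],"twist":0},{"fingers":0.2,"linear":[0,0,0],"twist":0},{"fingers":0,"linear":[0,0,0],"twist":0},{"fingers":0,"linear":[0,0,0],"twist":0}]}}

```text
clock: 11.72
eef_pos: [526.9, -268.9, 21.8]
tool_rot: [3.142, -0.0, -2.975]
force: [-0.3, -0.6, -0.3]
width: 25.5
gripper_force: 0.0
```

Request:
{"name": "drive_tool", "arguments": {"motion": [{"fingers":0,"linear":[0,0,0],"twist":0},{"fingers":0,"linear":[0,0,0],"twist":0},{"fingers":0,"linear":[0,0,0],"twist":0},{"fingers":0,"linear":[0,0,0],"twist":0}]}}

```text
clock: 12.05
eef_pos: [527.0, -268.9, 22.0]
tool_rot: [-3.142, 0.0, -2.975]
force: [-0.2, 0.7, 1.9]
width: 8.9
gripper_force: 59.1
```

Request:
{"name": "drive_tool", "arguments": {"motion": [{"fingers":0,"linear":[0,0,-0.005],"twist":0},{"fingers":0,"linear":[0,0,-0.01],"twist":0},{"fingers":0,"linear":[0,0,-0.015],"twist":0},{"fingers":0,"linear":[0,0,-0.02],"twist":0},{"fingers":0,"linear":[0,0,-0.02],"twist":0}]}}

```text
clock: 12.47
eef_pos: [526.2, -268.7, 92.6]
tool_rot: [3.141, -0.001, -2.975]
force: [0.1, -0.6, -1.8]
width: 9.2
gripper_force: 58.4
```

Request:
{"name": "drive_tool", "arguments": {"motion": [{"fingers":0,"linear":[0,0,-0.02],"twist":0},{"fingers":0,"linear":[0,0,-0.02],"twist":0},{"fingers":0,"linear":[0,0,-0.01],"twist":0},{"fingers":0,"linear":[0,0,0],"twist":0},{"fingers":0,"linear":[0,0,0],"twist":0}]}}

```text
clock: 12.88
eef_pos: [526.8, -268.9, 142.0]
tool_rot: [-3.141, 0.0, -2.975]
force: [-0.4, -0.2, -3.8]
width: 9.1
gripper_force: 58.4
```

Bracket held (3.8 N ≈ its weight). Turn to the fixture's yaw (−7.05°) and carry it over the bed.

Request:
{"name": "drive_tool", "arguments": {"motion": [{"fingers":0,"linear":[0,0,0],"twist":0.05},{"fingers":0,"linear":[0,0,0],"twist":0.09},{"fingers":0,"linear":[0,0,0],"twist":0.09},{"fingers":0,"linear":[0,0,0],"twist":0.06},{"fingers":0,"linear":[0,0,0],"twist":0}]}}

```text
clock: 13.3
eef_pos: [525.8, -268.3, 140.0]
tool_rot: [3.141, -0.003, 3.016]
force: [0.0, -0.3, -1.9]
width: 8.8
gripper_force: 58.4
```

Request:
{"name": "drive_tool", "arguments": {"motion": [{"fingers":0,"linear":[0.001,0.01,0],"twist":0},{"fingers":0,"linear":[0.001,0.016,0],"twist":0},{"fingers":0,"linear":[0.001,0.022,0],"twist":0},{"fingers":0,"linear":[0.001,0.025,0],"twist":0},{"fingers":0,"linear":[0.001,0.025,0],"twist":0}]}}

```text
clock: 13.72
eef_pos: [533.4, -169.2, 141.0]
tool_rot: [3.141, -0.002, 3.019]
force: [0.0, 1.2, -2.8]
width: 9.1
gripper_force: 58.5
```

Request:
{"name": "drive_tool", "arguments": {"motion": [{"fingers":0,"linear":[0.001,0.025,0],"twist":0},{"fingers":0,"linear":[0.001,0.025,0],"twist":0},{"fingers":0,"linear":[0.001,0.025,0],"twist":0},{"fingers":0,"linear":[0.001,0.025,0],"twist":0},{"fingers":0,"linear":[0.001,0.025,0],"twist":0}]}}

```text
clock: 14.13
eef_pos: [543.7, -44.2, 141.2]
tool_rot: [3.141, -0.002, 3.02]
force: [-0.0, -0.5, -3.4]
width: 9.0
gripper_force: 58.5
```

Request:
{"name": "drive_tool", "arguments": {"motion": [{"fingers":0,"linear":[0.001,0.022,0],"twist":0},{"fingers":0,"linear":[0.001,0.018,0],"twist":0},{"fingers":0,"linear":[0.001,0.013,0],"twist":0},{"fingers":0,"linear":[0,0,0],"twist":0},{"fingers":0,"linear":[0,0,0],"twist":0}]}}

```text
clock: 14.55
eef_pos: [547.6, 7.2, 141.4]
tool_rot: [-3.141, -0.001, 3.02]
force: [-0.4, -1.2, -1.6]
width: 9.2
gripper_force: 58.6
```

Request:
{"name": "drive_tool", "arguments": {"motion": [{"fingers":0,"linear":[0,0,0],"twist":0},{"fingers":0,"linear":[0,0,0],"twist":0},{"fingers":0,"linear":[0,0,0],"twist":0}]}}

```text
clock: 14.8
eef_pos: [548.0, 5.1, 141.8]
tool_rot: [-3.141, -0.0, 3.016]
force: [0.1, 0.3, -3.1]
width: 9.2
gripper_force: 58.6
```

```bash
python3 -c "
from h import *
from cell import monitor
s=monitor.read_state();print(s['eef_pos'],s['tool_rot'])
snap(['wrist','side','scene'],6)"
```

```text
[548.00920701   5.06508241 141.79227476] [-3.14092506e+00 -1.37578315e-05  3.01570999e+00]
```

View pics/wrist6.png

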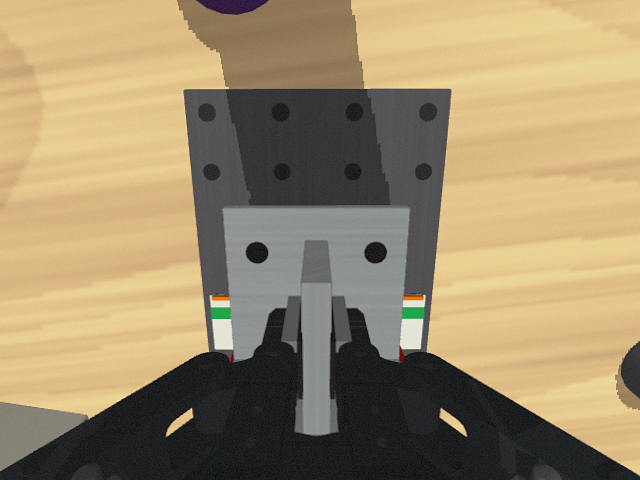

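Wrist view: bracket over the bed, foot front edge (223,207)–(409,208), bed front edge (184,90)–(450,89). Both pointers and green marks are visible at (221,298/313) and (413,298/313), and it looks parallel. Checking the numbers.

```bash
python3 - <<'E'
from h import *
np.set_printoptions(precision=1,suppress=True)
W=pickle.load(open("d6.pkl","rb"))["wrist"];im=W["color"]
ang=lambda v:np.degrees(np.arctan2(v[1],v[0]))
h=cv2.cvtColor(im,cv2.COLOR_BGR2HSV)
def blob(lo,hi):
    k,l,st,ce=cv2.connectedComponentsWithStats(cv2.inRange(h,lo,hi));o=[]
    for i in range(1,k):
        if st[i,4]>25:print(st[i]);o.append(ce[i])
    return o
b=plane(W,[(184.5,90),(450.5,89)],12);print("bedfront",b,np.linalg.norm(b[1]-b[0]),ang(b[1]-b[0])-90,b.mean(0))
f=plane(W,[(223,207.5),(409.5,207.5)],126);print("foot",f,np.linalg.norm(f[1]-f[0]),ang(f[1]-f[0])-90,f.mean(0))
g=blob((50,100,60),(85,255,255));G=plane(W,g,12);print("green",G,ang(G[1]-G[0])-90)
o=blob((8,200,120),(18,255,255));print("orange",plane(W,o,16))
y=np.radians(-7.05);ex=np.array([np.cos(y),np.sin(y)]);ey=np.array([-ex[1],ex[0]])
for n,p in(("bed",b.mean(0)),("foot",f.mean(0)),("green",G.mean(0))):
    r=p[:2]-[553,5.8];print(n,r@ex,r@ey)
E
```

```text
bedfront [[439.  -70.   12. ]
 [460.6 106.2  12. ]] 177.53289597429503 -7.005958452071852 [449.8  18.1  12. ]
foot [[500.7 -28.9 126. ]
 [510.6  49.2 126. ]] 78.75713052552783 -7.206382135426622 [505.6  10.1 126. ]
[402 307  23  12 242]
[211 308  20  11 209]
green [[623.3  72.7  12. ]
 [604.2 -79.1  12. ]] -187.19297094430084
[404 295  19   5  77]
[212 296  17   4  66]
orange [[607.8  72.6  16. ]
 [589.2 -75.2  16. ]]
bed -103.93929840804313 -0.506226779275366
foot -47.560925822841156 -1.5148113362630733
green 61.421440073912514 -1.4797690929297158
```

Yaw agrees to about 0.2° and it is central to about 1 mm. Lower it onto the bed.

Request:
{"name": "drive_tool", "arguments": {"motion": [{"fingers":0,"linear":[0,0.0005,0.01],"twist":0},{"fingers":0,"linear":[0,0,0.02],"twist":0},{"fingers":0,"linear":[0,0,0.025],"twist":0},{"fingers":0,"linear":[0,0,0.025],"twist":0},{"fingers":0,"linear":[0,0,0.01],"twist":0}]}}

```text
clock: 15.37
eef_pos: [546.0, 7.1, 48.5]
tool_rot: [-3.141, -0.005, 3.018]
force: [0.1, -0.6, -4.5]
width: 8.9
gripper_force: 58.5
```

Request:
{"name": "drive_tool", "arguments": {"motion": [{"fingers":0,"linear":[0,0,0.005],"twist":0},{"fingers":0,"linear":[0,0,0.003],"twist":0},{"fingers":0,"linear":[0,0,0.002],"twist":0},{"fingers":0,"linear":[0,0,0],"twist":0},{"fingers":0,"linear":[0,0,0],"twist":0}]}}

```text
clock: 15.78
eef_pos: [549.0, 7.2, 42.7]
tool_rot: [3.141, 0.002, 3.018]
force: [0.2, -0.4, -2.9]
width: 9.3
gripper_force: 58.5
```

Request:
{"name": "drive_tool", "arguments": {"motion": [{"fingers":0,"linear":[0,0,0.001],"twist":0},{"fingers":0,"linear":[0,0,0.001],"twist":0},{"fingers":0,"linear":[0,0,0.001],"twist":0},{"fingers":0,"linear":[0,0,0],"twist":0},{"fingers":0,"linear":[0,0,0],"twist":0}]}}

```text
clock: 16.2
eef_pos: [548.2, 7.1, 38.8]
tool_rot: [3.142, -0.0, 3.018]
force: [-0.7, 0.2, -2.7]
width: 9.1
gripper_force: 58.5
```

Request:
{"name": "drive_tool", "arguments": {"motion": [{"fingers":0,"linear":[0,-0.0013,0.001],"twist":0},{"fingers":0,"linear":[0,0,0.001],"twist":0},{"fingers":0,"linear":[0,0,0.001],"twist":0},{"fingers":0,"linear":[0,0,0],"twist":0},{"fingers":0,"linear":[0,0,0],"twist":0}]}}

```text
clock: 16.62
eef_pos: [547.9, 5.8, 35.7]
tool_rot: [3.142, -0.0, 3.018]
force: [0.4, 0.3, -2.9]
width: 9.4
gripper_force: 58.6
```

Request:
{"name": "drive_tool", "arguments": {"motion": [{"fingers":0,"linear":[0,0,0.001],"twist":0},{"fingers":0,"linear":[0,0,0.0005],"twist":0},{"fingers":0,"linear":[0,0,0],"twist":0},{"fingers":0,"linear":[0,0,0],"twist":0}]}}

```text
clock: 16.95
eef_pos: [548.0, 5.8, 34.3]
tool_rot: [3.142, -0.0, 3.018]
force: [-0.1, 0.5, -2.9]
width: 8.8
gripper_force: 58.5
```

Request:
{"name": "drive_tool", "arguments": {"motion": [{"fingers":0,"linear":[0,0,0.0005],"twist":0},{"fingers":0,"linear":[0,0,0.0005],"twist":0},{"fingers":0,"linear":[0,0,0],"twist":0},{"fingers":0,"linear":[0,0,0],"twist":0}]}}

```text
clock: 17.28
eef_pos: [548.1, 5.8, 33.9]
tool_rot: [3.141, 0.0, 3.018]
force: [-2.6, 0.6, 5.6]
width: 9.0
gripper_force: 59.9
```

Down on the bed. Now slide forward slowly (tool −x) to contact.

Request:
{"name": "drive_tool", "arguments": {"motion": [{"fingers":0,"linear":[-0.001,0,0],"twist":0},{"fingers":0,"linear":[-0.002,0,0],"twist":0},{"fingers":0,"linear":[-0.002,0,0],"twist":0},{"fingers":0,"linear":[-0.002,0,0],"twist":0},{"fingers":0,"linear":[-0.001,0,0],"twist":0}]}}

```text
clock: 17.7
eef_pos: [548.3, 5.8, 34.2]
tool_rot: [-3.141, -0.015, 3.018]
force: [-18.5, 1.9, 27.2]
width: 9.2
gripper_force: 63.3
```

Request:
{"name": "drive_tool", "arguments": {"motion": [{"fingers":0,"linear":[-0.001,0,0],"twist":0},{"fingers":0,"linear":[-0.001,0,0],"twist":0},{"fingers":0,"linear":[-0.001,0,0],"twist":0},{"fingers":0,"linear":[-0.001,0,0],"twist":0},{"fingers":0,"linear":[-0.001,0,0],"twist":0}]}}

```text
clock: 18.12
eef_pos: [548.6, 5.7, 34.5]
tool_rot: [-3.141, -0.024, 3.018]
force: [-27.4, 3.4, 39.1]
width: 9.0
gripper_force: 64.9
```

Request:
{"name": "drive_tool", "arguments": {"motion": [{"fingers":0,"linear":[-0.001,0,0],"twist":0},{"fingers":0,"linear":[-0.001,0,0],"twist":0},{"fingers":0,"linear":[-0.001,0,0],"twist":0},{"fingers":0,"linear":[-0.001,0,0],"twist":0},{"fingers":0,"linear":[-0.001,0,0],"twist":0}]}}

```text
clock: 18.53
eef_pos: [561.8, 4.2, 34.0]
tool_rot: [3.142, -0.008, 3.018]
force: [-12.7, 1.6, 17.8]
width: 9.0
gripper_force: 61.6
```

Friction on the bed made it stick and then slip. Ease the down force before going on.

Request:
{"name": "drive_tool", "arguments": {"motion": [{"fingers":0,"linear":[0.001,0,-0.0002],"twist":0},{"fingers":0,"linear":[0.001,0,-0.0003],"twist":0},{"fingers":0,"linear":[0.001,0,-0.0003],"twist":0},{"fingers":0,"linear":[0,0,-0.0002],"twist":0},{"fingers":0,"linear":[0,0,0],"twist":0}]}}

```text
clock: 18.95
eef_pos: [562.5, 4.2, 34.0]
tool_rot: [3.141, -0.001, 3.018]
force: [-1.8, 0.2, -1.1]
width: 9.2
gripper_force: 59.0
```

Request:
{"name": "drive_tool", "arguments": {"motion": [{"fingers":0,"linear":[-0.0005,0,0],"twist":0},{"fingers":0,"linear":[-0.0005,0,0],"twist":0},{"fingers":0,"linear":[-0.0005,0,0],"twist":0},{"fingers":0,"linear":[-0.0005,0,0],"twist":0},{"fingers":0,"linear":[-0.0005,0,0],"twist":0}]}}

```text
clock: 19.37
eef_pos: [564.8, 3.8, 34.0]
tool_rot: [3.142, -0.001, 3.018]
force: [-4.2, 1.4, -1.7]
width: 9.1
gripper_force: 59.0
```

Request:
{"name": "drive_tool", "arguments": {"motion": [{"fingers":0,"linear":[-0.0005,0,0],"twist":0},{"fingers":0,"linear":[-0.0005,0,0],"twist":0},{"fingers":0,"linear":[-0.0005,0,0],"twist":0},{"fingers":0,"linear":[-0.0005,0,0],"twist":0},{"fingers":0,"linear":[0,0,0],"twist":0}]}}

```text
clock: 19.78
eef_pos: [566.6, 3.6, 34.1]
tool_rot: [3.142, -0.002, 3.018]
force: [-4.7, 2.0, -1.5]
width: 9.2
gripper_force: 59.0
```

Request:
{"name": "drive_tool", "arguments": {"motion": [{"fingers":0,"linear":[-0.0007,0,0],"twist":0},{"fingers":0,"linear":[-0.0007,0,0],"twist":0},{"fingers":0,"linear":[-0.0007,0,0],"twist":0},{"fingers":0,"linear":[-0.0007,0,0],"twist":0},{"fingers":0,"linear":[-0.0007,0,0],"twist":0}]}}

```text
clock: 20.2
eef_pos: [568.6, 3.3, 34.1]
tool_rot: [-3.142, -0.004, 3.018]
force: [-8.9, 2.5, 1.9]
width: 9.2
gripper_force: 59.3
```

Request:
{"name": "drive_tool", "arguments": {"motion": [{"fingers":0,"linear":[-0.0007,0,0],"twist":0},{"fingers":0,"linear":[-0.0007,0,0],"twist":0},{"fingers":0,"linear":[-0.0007,0,0],"twist":0},{"fingers":0,"linear":[-0.0007,0,0],"twist":0},{"fingers":0,"linear":[0,0,0],"twist":0}]}}

```text
clock: 20.62
eef_pos: [570.5, 3.1, 34.1]
tool_rot: [-3.142, -0.006, 3.018]
force: [-9.7, 2.0, 4.5]
width: 9.0
gripper_force: 59.7
```

```bash
cat >> h.py <<'E'
def marks(tag):
    d=snap(['wrist','side'],tag);y=np.radians(-7.05);ex=np.array([np.cos(y),np.sin(y)]);ey=np.array([-ex[1],ex[0]])
    for n,lo in(("wrist",100),("side",100)):
        c=d[n];h=cv2.cvtColor(c["color"],cv2.COLOR_BGR2HSV)
        for nm,a,b,z in(("green",(50,90,50),(88,255,255),12),("orange",(8,205,110),(18,255,255),16)):
            k,l,st,ce=cv2.connectedComponentsWithStats(cv2.inRange(h,a,b))
            for i in range(1,k):
                if st[i,4]<6: continue
                P=plane(c,[ce[i]],z)[0][:2]-[553,5.8]; q=np.array([P@ex,P@ey])
                if abs(q[0]-60)<40 and abs(q[1])<100: print(n,nm,ce[i].round(1),st[i],q.round(1))
E
python3 -c "
from h import *
marks(7)"
```

```text
wrist green [148.7 365.7] [148 365   3   3   6] [ 57.  -85.2]
wrist green [483.4 366.1] [482 365   3   4   8] [57.4 83.5]
wrist green [154.5 376.7] [149 374  15   9  81] [ 63.5 -83.1]
wrist green [477.7 377.2] [469 374  15   9  67] [63.9 81.4]
wrist orange [161.4 368.4] [149 365  28   9 194] [ 55.8 -77.1]
wrist orange [470.6 368.9] [455 366  28   8 164] [56.2 75.3]
side green [346.3 261.4] [345 258   4   8  18] [ 62.3 -75.6]
```

The pointers are just entering the green (about 9–10 mm of travel). About 5 mm more, easing the down force as I go.

Request:
{"name": "drive_tool", "arguments": {"motion": [{"fingers":0,"linear":[-0.0005,0,-0.0003],"twist":0},{"fingers":0,"linear":[-0.0007,0,-0.0002],"twist":0},{"fingers":0,"linear":[-0.0007,0,0],"twist":0},{"fingers":0,"linear":[-0.0007,0,0],"twist":0},{"fingers":0,"linear":[-0.0005,0,0],"twist":0}]}}

```text
clock: 21.13
eef_pos: [572.5, 2.9, 34.2]
tool_rot: [-3.141, -0.008, 3.018]
force: [-10.4, 2.6, 3.3]
width: 9.2
gripper_force: 59.4
```

Request:
{"name": "drive_tool", "arguments": {"motion": [{"fingers":0,"linear":[-0.0006,0,0],"twist":0},{"fingers":0,"linear":[-0.0006,0,-0.0001],"twist":0},{"fingers":0,"linear":[-0.0006,0,-0.0001],"twist":0},{"fingers":0,"linear":[0,0,0],"twist":0},{"fingers":0,"linear":[0,0,0],"twist":0}]}}

```text
clock: 21.55
eef_pos: [573.8, 2.7, 34.2]
tool_rot: [-3.141, -0.009, 3.018]
force: [-11.6, 3.0, 2.9]
width: 9.5
gripper_force: 59.5
```

```bash
python3 -c "
from h import *
marks(8)"
```

```text
wrist green [164.6 361.4] [147 358  38  10 217] [ 57.9 -76.9]
wrist green [467.6 361.6] [448 359  38  10 227] [58.1 75.2]
wrist green [156.1 374.6] [149 374  15   3  31] [ 65.6 -82.1]
wrist green [476. 375.] [469 374  15   3  20] [66.  80.4]
wrist orange [161.6 368.4] [149 365  30   9 193] [ 59.1 -77. ]
wrist orange [470.7 368.9] [456 366  27   8 166] [59.5 75.3]
side green [346.8 262.5] [345 259   4   7  11] [ 62.6 -78.9]
```

Request:
{"name": "drive_tool", "arguments": {"motion": [{"fingers":0,"linear":[-0.0006,0,-0.0001],"twist":0},{"fingers":0,"linear":[-0.0006,0,-0.0001],"twist":0},{"fingers":0,"linear":[-0.0006,0,0],"twist":0},{"fingers":0,"linear":[-0.0003,0,0],"twist":0},{"fingers":0,"linear":[0,0,0],"twist":0}]}}

```text
clock: 22.07
eef_pos: [575.0, 2.6, 34.3]
tool_rot: [-3.141, -0.011, 3.018]
force: [-12.3, 3.5, 1.9]
width: 9.2
gripper_force: 59.5
```

Request:
{"name": "drive_tool", "arguments": {"motion": [{"fingers":0,"linear":[0,0,0],"twist":0},{"fingers":0,"linear":[0,0,0],"twist":0},{"fingers":0,"linear":[0,0,0],"twist":0}]}}

```text
clock: 22.32
eef_pos: [575.1, 2.6, 34.3]
tool_rot: [-3.141, -0.011, 3.018]
force: [-13.0, 2.5, 2.6]
width: 8.9
gripper_force: 59.5
```

```bash
python3 -c "
from h import *
marks(9)
d=pickle.load(open('d9.pkl','rb'))
a=cv2.resize(d['wrist']['color'][160:460,110:520],(800,585));cv2.imwrite('pics/crop9.png',a)"
```

```text
wrist green [164.3 360.7] [146 357  38  12 301] [ 58.6 -77. ]
wrist green [467.3 360.6] [448 357  38  12 306] [58.7 74.9]
wrist orange [161.3 368.8] [149 366  29   8 165] [ 60.6 -77.1]
wrist orange [470.9 369.2] [456 366  27   9 176] [60.9 75.4]
side green [346.4 263.4] [345 262   4   4   9] [ 61.1 -81.2]
side orange [344.9 257.7] [344 255   3   7   9] [ 61.1 -67.3]
```

View pics/crop9.png

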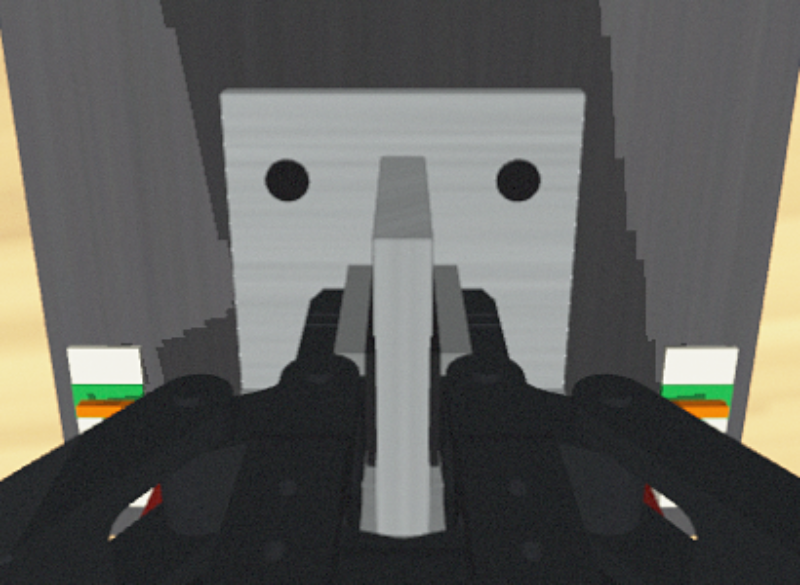

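Crop: the bracket is symmetric between the scales, and both orange pointers lie on the green marks at (108,405) and (700,405). Travel is about 14.7 mm. The tool pitch of −0.011 means the heel is up about 0.8 mm, so I'll press down slightly to seat it flat.

Request:
{"name": "drive_tool", "arguments": {"motion": [{"fingers":0,"linear":[0,0,0.0003],"twist":0},{"fingers":0,"linear":[0,0,0.0003],"twist":0},{"fingers":0,"linear":[0,0,0.0003],"twist":0},{"fingers":0,"linear":[0,0,0],"twist":0},{"fingers":0,"linear":[0,0,0],"twist":0}]}}

```text
clock: 22.83
eef_pos: [575.0, 2.6, 34.2]
tool_rot: [-3.141, -0.011, 3.018]
force: [-14.3, 2.5, 10.2]
width: 9.2
gripper_force: 60.7
```

Request:
{"name": "drive_tool", "arguments": {"motion": [{"fingers":0,"linear":[0,0,-0.0003],"twist":0},{"fingers":0,"linear":[0,0,0],"twist":0},{"fingers":0,"linear":[0,0,0],"twist":0},{"fingers":0,"linear":[0,0,0],"twist":0},{"fingers":0,"linear":[0,0,0],"twist":0}]}}

```text
clock: 23.25
eef_pos: [575.0, 2.5, 34.2]
tool_rot: [-3.141, -0.011, 3.018]
force: [-14.2, 3.1, 8.2]
width: 9.1
gripper_force: 60.1
```

```bash
python3 - <<'E'
from h import *
marks(10)
d=snap(['scene','side'],11);a=pickle.load(open('d4.pkl','rb'))
# bystanders: image change vs. frame 4 (before the bracket move) in their regions
for n,nm,(x0,y0,x1,y1) in(("scene","jar+mat+can",(415,160,530,290)),("scene","brick",(160,310,245,375)),("scene","gun",(280,310,460,410)),("scene","purple bracket",(85,265,155,320)),("side","purple can",(205,230,255,295))):
    print(nm,(cv2.absdiff(d[n]["color"],a[n]["color"])[y0:y1,x0:x1].max(2)>40).sum())
from cell import monitor
s=monitor.read_state();print(s['eef_pos'],s['force'],s['tool_rot'],s['clock'])
E
```

```text
wrist green [164.3 360.7] [147 357  37  12 299] [ 58.6 -76.9]
wrist green [467.5 360.7] [448 357  38  12 305] [58.6 75. ]
wrist orange [161.2 368.9] [149 366  28   8 161] [ 60.5 -77.2]
wrist orange [470.9 369.2] [456 366  27   8 173] [60.8 75.4]
side green [346.6 263.6] [345 263   4   3   8] [ 61.3 -81.8]
side orange [344.9 257.9] [344 255   3   7   8] [ 60.9 -67.8]
jar+mat+can 2132
brick 0
gun 762
purple bracket 0
purple can 1283
[575.01163905   2.5680261   34.23047935] [-13.70945783   1.61035288   7.30069746] [-3.14137394 -0.01083565  3.01819543] 23.45
```

```bash
python3 - <<'E'
from h import *
d=pickle.load(open('d11.pkl','rb'));a=pickle.load(open('d0.pkl','rb'))
for nm,n,lo,hi,(x0,y0,x1,y1) in(("jarcap","scene",(3,180,60),(15,255,255),(475,230,525,270)),("gun","scene",(108,150,40),(125,255,255),(310,300,450,370)),("purple can","side",(130,100,20),(155,255,255),(200,230,260,300)),("gun side","side",(108,150,40),(125,255,255),(375,175,450,250))):
    for c in(a,d):
        m=cv2.inRange(cv2.cvtColor(c[n]["color"],cv2.COLOR_BGR2HSV),lo,hi)[y0:y1,x0:x1];ys,xs=np.where(m>0);print(nm,len(xs),xs.mean().round(1),ys.mean().round(1))
from cell import ctrl
print(ctrl.finish_job())
E
```

```text
jarcap 520 23.2 18.4
jarcap 528 23.2 18.5
gun 3111 70.7 36.3
gun 3113 70.6 36.2
purple can 1493 33.1 37.1
purple can 1493 33.1 37.3
gun side 1252 34.5 40.3
gun side 1252 34.5 40.3
the job is handed in; nothing more can be done
None
```

I handed in the job at about 23.5 s: the canister stands on the cork mat, and the bracket is held against the shoe with both pointers in the green (about 14.7 mm travel, roughly 12 N spring force by estimate). Two flaws: it stuck on the bed and jumped about 13 mm, probably to the shoe face, and its heel may still be up about 0.8 mm (0.6° tilt). Image checks showed no movement of the firebrick, jar, gun or purple look-alikes.

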